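# Recharge the drying canister and lock its bayonet cap

## Robot

A 7-joint arm with a two-finger parallel gripper is mounted at the origin on a cart in front of the work surface, level with it; the furniture and walls round the work are solid. World frame = base frame: x ahead of the robot, y to its left, z up, the work surface at z = 0. Lengths are in m, angles in rad, forces in N, time in s.
With the tool pointing down it reaches from about 0.425 to 0.875 m from the base axis. Payload 8.4 kg.
Tool frame: the origin (TCP) lies between the finger pads, 19 mm behind the fingertips; this is the grasp point; z points along the fingers, y is the line along which they close (so a half turn about z gives the same grasp; the last joint's range is limited). The gripper opens to 87 mm and grips with 3 to 60 N. Pads are 19 mm wide; open, the fingers measure 117 mm over their backs; the gripper's body (75 mm by 190 mm) begins 51 mm behind the grasp point.
Start: joints at [1.161, 0.333, 0.04, 1.465, -0.013, 1.343, -0.059], TCP at [0.199, -0.619, 0.241] pointing down, gripper open.
Joint ranges: [-2.58, 2.58], [-0.38, 2.09], [-1.3, 1.39], [0.25, 2.4], [-1.5, 4.64], [0.08, 2.09], [-2.65, 2.65]. Speed limits (rad/s): [2.22, 2.22, 2.79, 2.79, 3.14, 3.14, 3.14].

## Interface

Orientations are given as [roll, pitch, yaw] about the fixed x, y, z axes, in that order (R = Rz(yaw) Ry(pitch) Rx(roll)).
In Python, from cell import env gives the robot as it stands.
- The arm moves only by the tool send_rows, never from a script. Its argument "motion" is one flat list of numbers, 7 for each row, row after row: the turn, a rotation vector about the tool's x, y, z normalised to -1 to 1, where 1 is 2 rad, then the shift along the tool's x, y, z normalised to -1 to 1, where 1 is 0.3 m, then the closure, from -1 (fully open) to 1 (shut). A call has exactly 10 rows; each row is the pose to reach, as a shift and turn from the pose commanded when the call began, along the tool's axes at that moment; what a row does not reach only later rows make up. A row lasts 1/12 s, in which the tool goes at most 41.7 mm and 7.16 degrees, less where a joint would pass 70% of its speed; a pose out of reach is approached as far as the arm can. A call with a number of a shift or a turn outside -1 to 1 is refused whole. A call with a gripper value outside its range is refused whole. The fingers move at their own pace and stop on an object; the grip force is fixed at half the most. Time passes only in rows, so rows that repeat a pose let the fingers close, or fill a call up. It gives the time, the measured TCP pose, the force, the opening and the grip force at its end, in the units of the state.
- env.read_state(): the state, without advancing time (a new reading comes with each control period).
- env.read_camera(name): name is "scene" or "side" or "wrist"; returns the picture (384x512x3 uint8, blue, green, red); there is no depth.
- env.camera_info(name): a dict with "K" (3x3 intrinsics, pixels), "k1" (the pictures are not rectified: a ray, as slopes to the right and down, at radius r is drawn at 1 + k1 r^2 times it, then the intrinsics apply), "world_from_camera" (4x4, takes a point from camera to world coordinates). Camera axes: x right, y up, looking along -z (the intrinsics and any distortion apply to the point x, -y, -z); pixel columns grow to the right and rows downward; lengths in m; the calibration is good to about 2 mm. A picture is of the moment at which its call begins: read the wrist's pose just before it. camera_info takes no time and is no camera call; for the wrist camera it gives the pose at the moment of the call.
- env.close_job(): hands the job in; it is judged then, once.
The state is a dict: "time_s": time; "joint_pos": joint angles; "dq": joint speeds; "effort": joint torques, N m; "ee_pos": TCP position; "eef_rot": TCP orientation; "force": force on the tool from outside, world axes, zero at the start; "moment": the same for the moment, N m; "gripper_width": finger opening in m; "grip_force": force on a finger pad.
Only numpy, scipy, OpenCV 4.12 (cv2) and the standard library are available. Lean on these libraries where they do the work, as an engineer would, in place of code of your own. Each camera call takes 0.05 s, during which the arm holds its last target. There are 200 camera calls.

## Task

Recharge the drying canister: pick up the little pan by its handle, tip all three drying tablets off its open end into the canister, and stand the empty pan back flat on the worktop. Then fit the cap: with its two lugs in the two gaps of the mouth, push it down against the spring of the seal ring as far as it goes, turn it a quarter turn clockwise (seen from above) and let the spring lift it into its notches. Finish holding it: keep your grip on the cap's handle there, without letting go, so that I can put in the locking pin; leave the tools round about where they lie.

Things in the scene. Friction and masses are not known exactly. Their poses are not given: they have to be found in the camera images.
- canister: Aluminium drying canister, 88 mm across, clamped on a dark steel foot 132 x 112 x 8 mm, fixed to the worktop. Origin: centre of the foot's underside, on the worktop; z up. Open top at 100 mm, inner floor at 14 mm, 76 mm clear inside. Two small ears with an eye stand out just below the top at 95 and -85 degrees from its x axis: where the cap's ears come when it is closed.
- canister_mouth (a point): Centre of the mouth, 100 mm above the canister's origin; axes as the canister's. An inward rim surrounds the mouth, 60 mm clear across. It is broken by two gaps, centred on the canister's +x and -x sides, each 36 degrees of arc (19 mm) wide.
- canister_gap (a point): Middle of the +x gap, 34 mm from the axis. From each gap a track runs clockwise (from above) under the rim: roof 7 mm below the mouth, then, 66 to 104 degrees from the gap's middle, a notch 3 mm higher; beyond that, and anticlockwise of the gap, it is blocked. Cap, canister and ring rub with a friction of about 0.35.
- seal_ring (a joint): Spring-loaded seal ring round the mouth, 76 mm inside, 85 mm outside, its top 10 mm above the mouth when free. Value in m: 0 free, growing as it is pressed down; 0.010 fully down (cap's flange on the mouth), 0.005 with the cap up in its notches. It pushes back with 5 N when free, 8 N at 0.005, 11 N at 0.010.
- cap: Bayonet cap, 0.11 to 0.23 kg, 56 mm high, loose on the worktop, right way up. Origin: centre of the plug's underside; z up. Plug 56.6 mm across, 20 mm long, foot tapered over 5 mm; flange 87 mm across, 20 to 26 mm up, with two ears at +x and -x, 114 mm across both. Pushed right down its origin is 80 mm above the canister's origin (it turns below about 82), in its notches 85 mm.
- cap_grip (a point): On the cap's axis, 46 mm above its origin, axes as the cap's: a good TCP point. Straight black handle along the cap's x, 64 mm long, 16 mm thick along y, 26 to 56 mm above the origin: grip it across y, fingertips 27 mm or more above the origin.
- cap_lug (a point): The +x lug's underside, 32 mm from the axis. Two like lugs, at the cap's +x and -x under the handle's ends: 71 mm across both, 24 degrees of arc (15 mm) wide, 6 to 11 mm above the origin. The cap fits either way round; the lugs pass the gaps if within about 6 degrees. Turned 78 to 92 degrees clockwise they spring up into the notches.
- tray: Small bright steel pan, 0.13 to 0.21 kg, loose on the worktop. Origin: centre of the pan's underside; z up. Pan 130 mm along x, 52 mm wide (46 mm clear inside), side walls 20 mm high, floor 3 mm thick, open at its -x end; the +x end wall is 30 mm high and carries the handle. Tablets begin to slide at a slope of 16 to 23 degrees and slide freely at 35.
- tray_grip (a point): Middle of the pan's straight black handle, (108, 0, 22) mm in the pan's frame; axes as the pan's. The handle runs along x, from 65 to 145 mm from the pan's origin, 16 mm wide along y, 15 to 29 mm above the worktop: grip it across y, TCP about 10 mm above this point.
- tray_lip (a point): Middle of the floor's open edge, (-65, 0, 3) mm in the pan's frame; axes as the pan's.
- tablet1: White moulded drying tablet, a disc 22 mm across and 14 mm high, 15 g, lying in the pan. Origin: centre of its underside.
- tablet2: Like tablet1.
- tablet3: Like tablet1.
- multimeter: Multimeter lying behind and to the right of the canister, 142 x 70 x 41 mm. Bystander. Origin: centre of its underside.
- side_cutters: Side cutters lying near the front edge, 125 mm long. Bystander. Origin: centre of the underside.
- driver_red: Screwdriver lying near the front edge, 193 mm long. Bystander. Origin: centre of the underside.
- tape_roll: Roll of tape 53 mm across, 19 mm high, behind the canister. Bystander. Origin: centre of its underside.
Mind the look-alikes: they are no part of the job. Leave any blue look-alike of the cap alone.

How it is judged:
By the outcome, as a careful person would: the job done as asked, in the order asked, and still so for the second after the job is handed in, while the arm keeps its last pose, push and grip.
It also fails if it takes over 72 s, if anything falls off the work surface, if the arm or the gripper's body presses on something with over 40 N, if the wrist force passes 120 N, or if a joint passes its speed limit or range.

## Working session

There is one attempt and no reset: what is moved stays moved. The work goes in short steps, Python scripts to look and compute and a tool call to move; the robot and the scene stay as the last step left them, time stands still between calls to the robot, and variables do not carry over. Pictures are saved under pics/ and viewed, at most 10 in all, crops included, and the job is handed in when it is done.

Besides the shell and the picture viewer there is one more tool, called after "Request:" by a JSON object that holds its "op" and its "data", one argument or row to a line. send_rows: Moves the arm, as the interface text tells. Scaled input: -1 to 1 covers 0.3 m each way for a shift and 2 rad each way for a turn. Its arguments: {"type":"object","properties":{"motion":{"type":"array","items":{"type":"number"}}},"required":["motion"]}

```bash
ls; mkdir -p pics; python3 - <<'E'
from cell import env
import cv2,numpy as np
s=env.read_state();print({k:np.round(v,3).tolist() for k,v in s.items()})
a=env.read_camera("scene");b=env.read_camera("side")
cv2.imwrite("pics/scene.png",a);cv2.imwrite("pics/side.png",b)
for n in("scene","side","wrist"):
    c=env.camera_info(n);print(n,np.round(c["K"],1).tolist(),c["k1"],np.round(c["world_from_camera"],3).tolist())
E
```

```text
pics
{'time_s': 0.0, 'joint_pos': [1.161, 0.334, 0.04, 1.466, -0.013, 1.343, -0.058], 'dq': [0.001, 0.001, -0.0, -0.0, -0.0, -0.0, 0.0], 'effort': [0.001, -65.637, 1.336, -40.38, -0.06, 0.045, 0.0], 'ee_pos': [0.199, -0.618, 0.24], 'eef_rot': [-3.14, 0.0, 0.311], 'force': [0.062, -0.262, 0.14], 'moment': [-0.078, -0.027, -0.014], 'grip_force': 0.0, 'gripper_width': 0.087}
scene [[349.4, 0.0, 253.0], [0.0, 349.4, 195.0], [0.0, 0.0, 1.0]] -0.0428795724178283 [[-0.588, 0.412, -0.696, -0.193], [-0.808, -0.32, 0.494, 0.506], [-0.019, 0.853, 0.522, 0.649], [0.0, 0.0, 0.0, 1.0]]
side [[354.6, 0.0, 251.7], [0.0, 354.6, 184.9], [0.0, 0.0, 1.0]] -0.05954109844010298 [[0.881, 0.312, -0.356, 0.231], [-0.473, 0.563, -0.678, -0.586], [-0.011, 0.766, 0.643, 0.65], [0.0, 0.0, 0.0, 1.0]]
wrist [[281.7, 0.0, 258.7], [0.0, 281.7, 194.4], [0.0, 0.0, 1.0]] -0.06048804122502123 [[0.308, 0.912, 0.272, 0.273], [-0.952, 0.295, 0.087, -0.595], [-0.001, -0.286, 0.958, 0.384], [0.0, 0.0, 0.0, 1.0]]
```

View pics/scene.png

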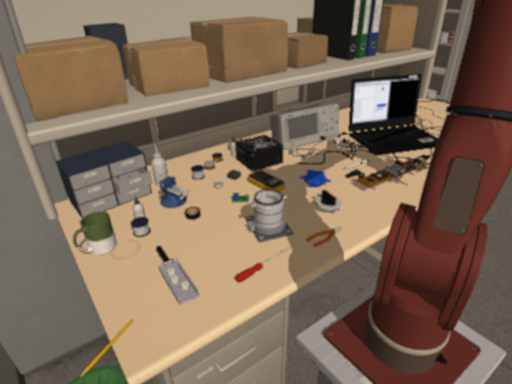

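View pics/side.png

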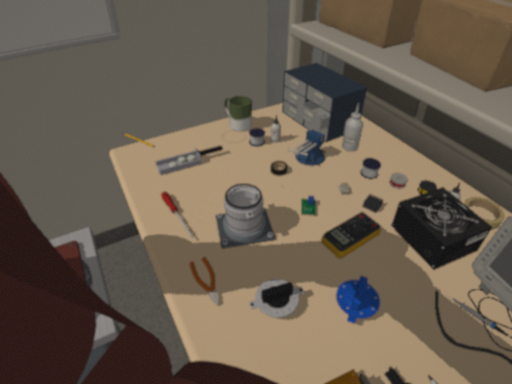

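Candidates for the cap are the grey disc with a black handle (scene 328,200; side 277,296) and the blue one (scene 316,178; side 358,298), which is the look-alike. I choose the grey one. The pan is at scene (177,278) / side (185,160), and the canister at scene (267,210) / side (244,210).

```bash
cat > h.py <<'E'
from cell import env
import cv2,numpy as np
from scipy.spatial.transform import Rotation as R
def und(ci,uv):
    d=np.array([ci["k1"],0,0,0,0.]); 
    return cv2.undistortPoints(np.array(uv,float).reshape(-1,1,2),np.array(ci["K"]),d).reshape(-1,2)
def cast(ci,uv,z):
    T=np.array(ci["world_from_camera"]);n=und(ci,uv)
    d=np.c_[n[:,0],-n[:,1],-np.ones(len(n))]@T[:3,:3].T
    o=T[:3,3];return o+d*((z-o[2])/d[:,2])[:,None]
def proj(ci,P):
    T=np.array(ci["world_from_camera"]);p=(np.atleast_2d(P)-T[:3,3])@T[:3,:3]*[1,-1,-1]
    return cv2.projectPoints(p,np.zeros(3),np.zeros(3),np.array(ci["K"]),np.array([ci["k1"],0,0,0,0.]))[0].reshape(-1,2)
def crop(im,c,w,h,s):
    x,y=int(c[0]-w/2),int(c[1]-h/2);x=max(x,0);y=max(y,0)
    return cv2.resize(im[y:y+h,x:x+w],None,fx=s,fy=s,interpolation=cv2.INTER_CUBIC),(x,y)
E
python3 - <<'E'
from h import *
for n,u in (("scene",{"cap":(328,198),"can":(267,198),"tray":(179,282),"hnd":(162,253)}),("side",{"cap":(277,297),"can":(243,195),"tray":(180,163),"hnd":(211,152)})):
    ci=env.camera_info(n)
    for k,v in u.items(): print(n,k,cast(ci,[v],{"cap":.03,"can":.1,"tray":.003,"hnd":.025}[k])[0].round(3))
a=cv2.imread("pics/side.png");b=cv2.imread("pics/scene.png")
t=[crop(a,(277,297),80,60,5)[0],crop(a,(243,212),80,60,5)[0],crop(a,(188,160),80,60,5)[0],crop(b,(328,200),80,60,5)[0]]
cv2.imwrite("pics/crops.png",np.vstack([np.hstack(t[:2]),np.hstack(t[2:])]))
E
```

```text
scene cap [ 0.463 -0.266  0.03 ]
scene can [ 0.499 -0.037  0.1  ]
scene tray [0.441 0.292 0.003]
scene hnd [0.546 0.289 0.025]
side cap [ 0.454 -0.261  0.03 ]
side can [ 0.5   -0.029  0.1  ]
side tray [0.445 0.295 0.003]
side hnd [0.541 0.273 0.025]
```

View pics/crops.png

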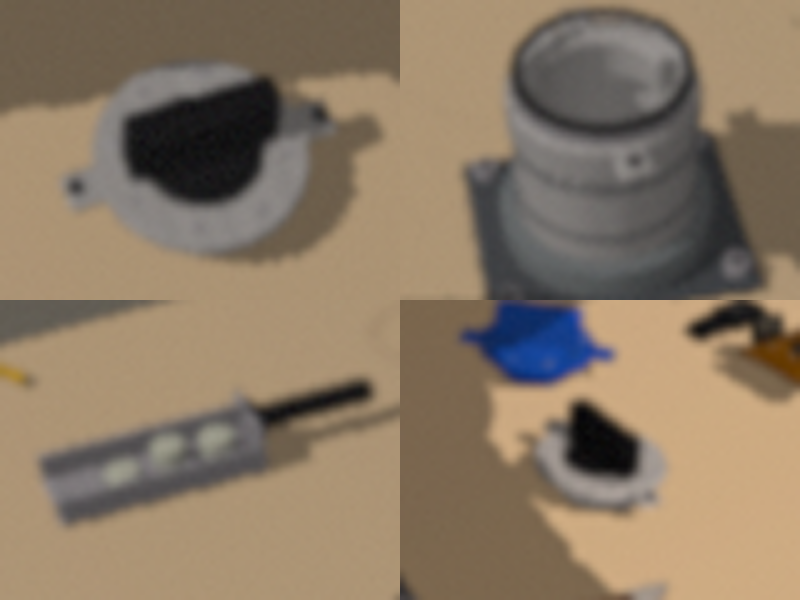

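The close crop shows a grey flange with a black bar handle and two ears, which matches the cap. The pan's open end points towards the robot and its handle away. I'll look at each from the wrist on the way.

Request:
{"op": "send_rows", "data": {
  "motion": [0,0,0,0.977,-0.85,0,-1,0,0,0,0.977,-0.85,0,-1,0,0,0,0.977,-0.85,0,-1,0,0,0,0.977,-0.85,0,-1,0,0,0,0.977,-0.85,0,-1,0,0,0,0.977,-0.85,0,-1,0,0,0,0.977,-0.85,0,-1,0,0,0,0.977,-0.85,0,-1,0,0,0,0.977,-0.85,0,-1,0,0,0,0.977,-0.85,0,-1]
}}

```text
time_s: 0.93
ee_pos: [0.4029, -0.2803, 0.2413]
eef_rot: [-3.14, -0.001, 0.318]
force: [1.7, -0.1, -0.6]
gripper_width: 0.0869
grip_force: 0.0
```

```bash
cat > snap.py <<'E'
import sys,pickle
from h import *
def snap(n):
    s=env.read_state();ci=env.camera_info("wrist");im=env.read_camera("wrist")
    cv2.imwrite(f"pics/{n}.png",im);pickle.dump((s,ci),open(f"pics/{n}.pkl","wb"))
    print(n,round(s["time_s"],2),np.round(s["ee_pos"],4),np.round(s["eef_rot"],4),np.round(np.array(ci["world_from_camera"])[:3,3],3),s["gripper_width"])
if __name__=="__main__": snap(sys.argv[1])
E
python3 snap.py w1
```

```text
w1 0.93 [ 0.4029 -0.2803  0.2413] [-3.1405e+00 -1.4000e-03  3.1770e-01] [ 0.477 -0.257  0.385] 0.08693178011632662
```

Request:
{"op": "send_rows", "data": {
  "motion": [0,0,0,0.325,-0.7,0,-1,0,0,0,0.325,-0.7,0,-1,0,0,0,0.325,-0.7,0,-1,0,0,0,0.325,-0.7,0,-1,0,0,0,0.325,-0.7,0,-1,0,0,0,0.325,-0.7,0,-1,0,0,0,0.325,-0.7,0,-1,0,0,0,0.325,-0.7,0,-1,0,0,0,0.325,-0.7,0,-1,0,0,0,0.325,-0.7,0,-1]
}}

```text
time_s: 1.82
ee_pos: [0.4282, -0.0581, 0.241]
eef_rot: [-3.141, 0.0, 0.309]
force: [-0.3, -1.0, 0.4]
gripper_width: 0.0873
grip_force: 0.0
```

```bash
python3 snap.py w2
```

```text
w2 1.82 [ 0.4282 -0.0581  0.241 ] [-3.1414e+00  4.0000e-04  3.0860e-01] [ 0.503 -0.035  0.385] 0.08729207981641246
```

Request:
{"op": "send_rows", "data": {
  "motion": [0,0,0,0.325,-0.97,0,-1,0,0,0,0.325,-0.97,0,-1,0,0,0,0.325,-0.97,0,-1,0,0,0,0.325,-0.97,0,-1,0,0,0,0.325,-0.97,0,-1,0,0,0,0.325,-0.97,0,-1,0,0,0,0.325,-0.97,0,-1,0,0,0,0.325,-0.97,0,-1,0,0,0,0.325,-0.97,0,-1,0,0,0,0.325,-0.97,0,-1]
}}

```text
time_s: 2.7
ee_pos: [0.4325, 0.2501, 0.2409]
eef_rot: [-3.141, 0.001, 0.312]
force: [0.4, -0.6, -0.0]
gripper_width: 0.0868
grip_force: 0.0
```

```bash
python3 snap.py w3; python3 - <<'E'
import cv2,numpy as np
t=[cv2.imread(f"pics/w{i}.png") for i in (1,2,3)]
t=[cv2.resize(x,(400,300),interpolation=cv2.INTER_AREA) for x in t]+[np.zeros((300,400,3),np.uint8)]
cv2.imwrite("pics/wr.png",np.vstack([np.hstack(t[:2]),np.hstack(t[2:])]))
E
```

```text
w3 2.7 [0.4325 0.2501 0.2409] [-3.141e+00  1.000e-03  3.115e-01] [0.507 0.274 0.384] 0.08678106730545236
```

View pics/wr.png

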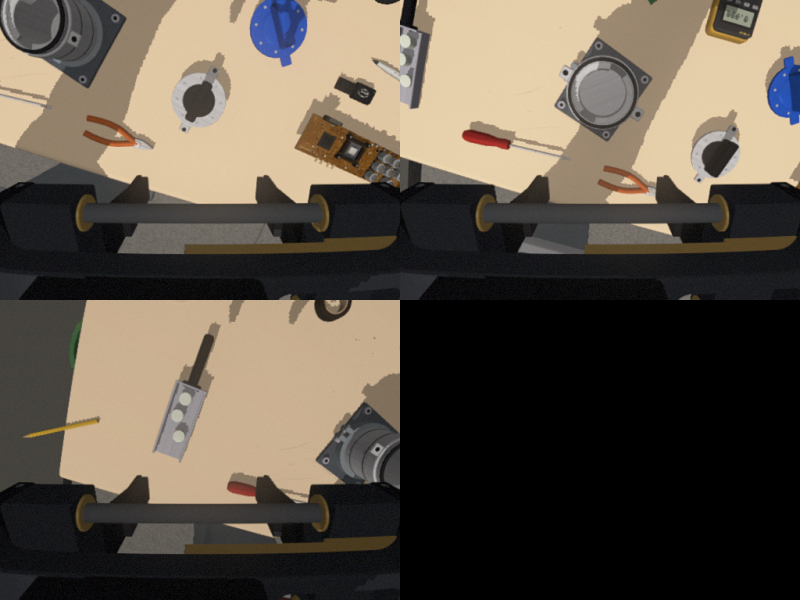

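The wrist views show, in full-resolution pixels, the cap at w1 (255,128), the canister at w2 (258,115), and the pan in w3 with its handle at (257,77) and its open end at (215,195). Next, an enlarged crop for precise picks.

```bash
python3 - <<'E'
from h import *
w=[cv2.imread(f"pics/w{i}.png") for i in (1,2,3)]
t=[crop(w[0],(255,126),80,60,5),crop(w[1],(258,114),136,102,3)]
p=crop(w[2],(235,120),100,150,4)
for a in t+[p]: print(a[1],a[0].shape)
im=np.zeros((600,800,3),np.uint8)
im[:300,:400]=t[0][0];im[300:600,:400]=t[1][0][:300,:400];im[:,400:]=p[0]
cv2.imwrite("pics/c2.png",im)
E
```

```text
(215, 96) (300, 400, 3)
(190, 63) (306, 408, 3)
(185, 45) (600, 400, 3)
```

View pics/c2.png

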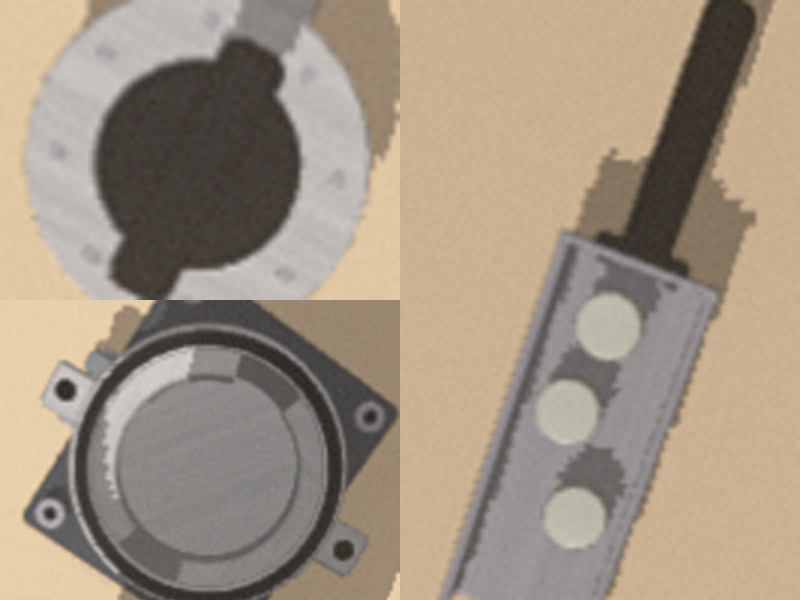

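The crop shows the canister's two ear eyes at (65,390) and (343,550), the cap's dark handle running from (150,275) to (250,60), and the pan's end-wall corners at (568,235) and (715,295) with three tablets in it.

```bash
cat > m.py <<'E'
from h import *;import pickle
def L(n): return cv2.imread(f"pics/{n}.png"),pickle.load(open(f"pics/{n}.pkl","rb"))[1]
ang=lambda d:np.degrees(np.arctan2(d[1],d[0])).round(2)
def eyes(im,c,r=7,lo=None):   # darkest blob centre near c
    x,y=map(int,c);p=im[y-r:y+r+1,x-r:x+r+1].sum(2).astype(float)
    w=np.clip(p.min()*.5+np.median(p)*.5-p,0,None);g=np.mgrid[-r:r+1,-r:r+1]
    return (x+(w*g[1]).sum()/w.sum(),y+(w*g[0]).sum()/w.sum())
E
python3 - <<'E'
from m import *
im,ci=L("w2")
e=[eyes(im,(211.7,93),4),eyes(im,(304.3,146.3),4)];P=cast(ci,e,.092)
print("can ears",np.round(e,1),P.round(4),"mid",P.mean(0).round(4),"dist",np.linalg.norm(P[0]-P[1]).round(4),"ang",ang(P[0]-P[1]),"x axis",ang(P[0]-P[1])-95)
for q in((213,362),(270,380),(155,555),(110,520)):
    p=cast(ci,[(190+q[0]/3,63+(q[1]-300)/3)],.097)[0];d=p-P.mean(0);print("patch",q,ang(d),np.hypot(*d[:2]).round(4))
im,ci=L("w1")
hsv=cv2.cvtColor(im,cv2.COLOR_BGR2HSV)
m=((hsv[...,1]<60)&(hsv[...,2]>60)).astype(np.uint8);m[:60]=0;m[185:]=0;m[:,:200]=0;m[:,310:]=0
c=max(cv2.findContours(m,0,1)[0],key=cv2.contourArea);print("area",cv2.contourArea(c))
pt=c.reshape(-1,2);Pw=cast(ci,pt,.026)
from scipy.optimize import least_squares
f=least_squares(lambda v:np.hypot(Pw[:,0]-v[0],Pw[:,1]-v[1])-.0435,Pw.mean(0)[:2],loss="soft_l1",f_scale=.001);print("cap centre",f.x.round(4))
d=Pw[:,:2]-f.x;r=np.hypot(*d.T);a=np.degrees(np.arctan2(d[:,1],d[:,0]));E=r>.0475
print("ears angles",np.c_[a[E],r[E]*1e3].round(0).tolist()[::3])
v=np.exp(2j*np.radians(a[E]));print("ear axis",np.degrees(np.angle(v.sum()))/2)
# dark handle ends
md=((hsv[...,2]<85)).astype(np.uint8);md[:100]=0;md[165:]=0;md[:,:228]=0;md[:,285:]=0
ys,xs=np.nonzero(md);Q=cast(ci,np.c_[xs,ys],.05);C=np.cov((Q[:,:2]).T);w,V=np.linalg.eigh(C);print("handle axis",ang(V[:,1]),Q.mean(0).round(4))
im,ci=L("w3");hsv=cv2.cvtColor(im,cv2.COLOR_BGR2HSV)
m=(hsv[...,2]<85).astype(np.uint8);m[:40]=0;m[103:]=0;m[:,:235]=0;m[:,:]*=1;m[:,290:]=0
c=max(cv2.findContours(m,0,1)[0],key=cv2.contourArea);ys,xs=np.nonzero(cv2.drawContours(np.zeros_like(m),[c],0,1,-1))
Q=cast(ci,np.c_[xs,ys],.029)[:,:2];rc=cv2.minAreaRect((Q*1e4).astype(np.float32));print("handle rect",rc)
w,V=np.linalg.eigh(np.cov(Q.T));print("tray axis",ang(V[:,1]),Q.mean(0).round(4))
k=cast(ci,[(185+168/4,45+235/4),(185+315/4,45+295/4)],.03);print("end wall corners",k.round(4),np.linalg.norm(k[0]-k[1]),ang(k[1]-k[0]))
E
```

```text
can ears [[211.3  92.5]
 [304.1 146. ]] [[ 0.5054  0.0151  0.092 ]
 [ 0.4838 -0.0902  0.092 ]] mid [ 0.4946 -0.0376  0.092 ] dist 0.1075 ang 78.43 x axis -16.569999999999993
patch (213, 362) 14.19 0.0341
patch (270, 380) -17.88 0.0352
patch (155, 555) 165.75 0.0328
patch (110, 520) 134.21 0.0361
area 4086.5
cap centre [ 0.4555 -0.2573]
ears angles [[-3.0, 57.0], [-1.0, 52.0], [-1.0, 48.0], [161.0, 51.0], [162.0, 55.0], [166.0, 56.0], [171.0, 56.0], [175.0, 57.0], [178.0, 54.0], [178.0, 50.0], [-19.0, 49.0], [-18.0, 53.0], [-17.0, 56.0], [-13.0, 56.0], [-8.0, 56.0], [-4.0, 57.0]]
ear axis -10.147755958343135
handle axis 170.75 [ 0.4565 -0.2573  0.05  ]
handle rect ((5456.01123046875, 2876.054443359375), (153.34129333496094, 719.06884765625), 86.74984741210938)
tray axis 176.06 [0.547  0.2876]
end wall corners [[0.503  0.3126 0.03  ]
 [0.4999 0.2649 0.03  ]] 0.04779223665979623 -93.8
```

Request:
{"op": "send_rows", "data": {
  "motion": [0,0,0.19,0.352,-0.016,0.4,-1,0,0,0.19,0.352,-0.016,0.4,-1,0,0,0.19,0.352,-0.016,0.4,-1,0,0,0.19,0.352,-0.016,0.4,-1,0,0,0.19,0.352,-0.016,0.4,-1,0,0,0.19,0.352,-0.016,0.57,-1,0,0,0.19,0.352,-0.016,0.57,-1,0,0,0.19,0.352,-0.016,0.57,-1,0,0,0.19,0.352,-0.016,0.57,-1,0,0,0.19,0.352,-0.016,0.57,-1]
}}

```text
time_s: 3.58
ee_pos: [0.5324, 0.2869, 0.0726]
eef_rot: [-3.141, -0.003, -0.07]
force: [0.3, 1.1, -0.3]
gripper_width: 0.0872
grip_force: 0.0
```

```bash
cat > d.py <<'E'
from h import *
import sys
# d.py x y z roll pitch yaw(deg): normalised row from the present measured pose
s=env.read_state();p=np.array(s["ee_pos"]);Rm=R.from_euler("xyz",s["eef_rot"])
a=np.array(list(map(float,sys.argv[1:7])))
Rt=R.from_euler("xyz",np.radians(a[3:]))
print("t",round(s["time_s"],2),"now",p.round(4),np.degrees(s["eef_rot"]).round(2),"F",np.round(s["force"],1),"w",round(s["gripper_width"],4),round(s["grip_force"],1))
print("turn",((Rm.inv()*Rt).as_rotvec()/2).round(4),"shift",(Rm.inv().apply(a[:3]-p)/.3).round(4))
E
python3 d.py .5314 .287 .032 180 0 -3.9; python3 snap.py w4; python3 - <<'E'
from m import *
im,ci=L("w4")
i=cv2.resize(im,(640,480));cv2.imwrite("pics/v4.png",i)
E
```

```text
t 3.58 now [0.5324 0.2869 0.0726] [-1.7995e+02 -1.5000e-01 -4.0100e+00] F [ 0.3  1.1 -0.3] w 0.0872 0.0
turn [-0.0004 -0.0013 -0.0009] shift [-3.600e-03  1.000e-04  1.355e-01]
w4 3.58 [0.5324 0.2869 0.0726] [-3.1408e+00 -2.6000e-03 -6.9900e-02] [0.61  0.281 0.217] 0.0871527438622265
```

View pics/v4.png

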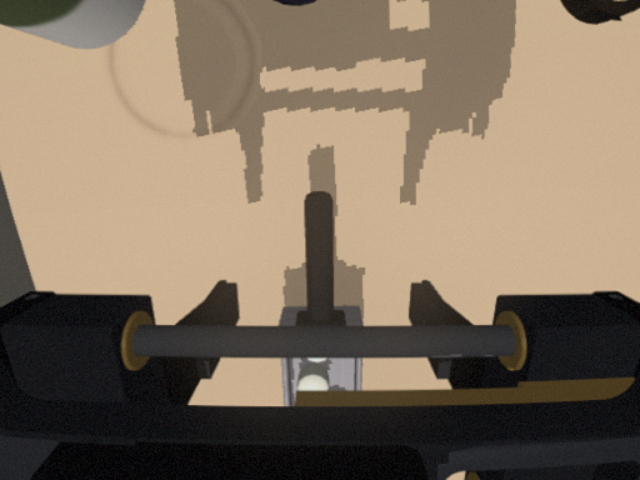

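```bash
python3 - <<'E'
from m import *
im,ci=L("w4");print(cast(ci,[(255,155),(226,247),(290,247)],.029).round(4))
E
```

```text
[[0.5825 0.2853 0.029 ]
 [0.5163 0.3115 0.029 ]
 [0.5131 0.2644 0.029 ]]
```

Request:
{"op": "send_rows", "data": {
  "motion": [0,0,0,-0.003,0,0.135,-1,0,0,0,-0.003,0,0.135,-1,0,0,0,-0.003,0,0.135,-1,0,0,0,-0.003,0,0.135,1,0,0,0,-0.003,0,0.135,1,0,0,0,-0.003,0,0.135,1,0,0,0,-0.003,0,0.135,1,0,0,0,-0.003,0,0.135,1,0,0,0,-0.003,0,0.135,1,0,0,0,-0.003,0,0.135,1]
}}

```text
time_s: 4.47
ee_pos: [0.5305, 0.2872, 0.0299]
eef_rot: [-3.142, -0.0, -0.069]
force: [0.6, -0.4, -0.6]
gripper_width: 0.0481
grip_force: 0.0
```

```bash
python3 d.py .5314 .287 .032 180 0 -3.9
```

```text
t 4.47 now [0.5305 0.2872 0.0299] [-180.     -0.     -3.97] F [ 0.6 -0.4 -0.6] w 0.0481 0.0
turn [-0.     -0.     -0.0006] shift [ 0.003   0.0003 -0.007 ]
```

Request:
{"op": "send_rows", "data": {
  "motion": [0,0,0,0,0,0,1,0,0,0,0,0,0,1,0,0,0,0,0,0,1,0,0,0,0,0,0,1,0,0,0,0,0,0,1,0,0,0,0,0,0,1,0,0,0,0,0,0,1,0,0,0,0,0,0,1,0,0,0,0,0,-0.03,1,0,0,0,0,0,-0.1,1]
}}

```text
time_s: 5.3
ee_pos: [0.5289, 0.2858, 0.0579]
eef_rot: [3.139, 0.004, -0.069]
force: [-0.4, -0.9, -1.4]
gripper_width: 0.0155
grip_force: 30.0
```

```bash
python3 d.py .5314 .287 .18 180 0 -3.9
```

```text
t 5.3 now [0.5289 0.2858 0.0579] [179.86   0.24  -3.96] F [-0.4 -0.9 -1.4] w 0.0155 30.0
turn [ 0.0012  0.0021 -0.0005] shift [ 0.0065 -0.0034 -0.4071]
```

Request:
{"op": "send_rows", "data": {
  "motion": [0,0,0,0,0,-0.11,1,0,0,0,0.008,0.019,-0.225,1,0,0,0,0.026,0.062,-0.34,1,0,0,0,0.053,0.125,-0.45,1,0,0,0,0.085,0.2,-0.53,1,0,0,0,0.119,0.28,-0.563,1,0,0,0,0.153,0.361,-0.563,1,0,0,0,0.18,0.425,-0.563,1,0,0,0,0.2,0.47,-0.563,1,0,0,0,0.206,0.485,-0.563,1]
}}

```text
time_s: 6.13
ee_pos: [0.5829, 0.1343, 0.2289]
eef_rot: [3.14, -0.0, -0.073]
force: [0.1, -0.8, -1.6]
gripper_width: 0.0157
grip_force: 30.0
```

```bash
python3 d.py .66 -.098 .227 180 0 -20; python3 - <<'E'
from h import *
ci=env.camera_info("side");im=env.read_camera("side");cv2.imwrite("pics/s5.png",im)
s=env.read_state();p=np.array(s["ee_pos"])
c=proj(ci,p-[.1,0,0])[0];print(c)
print(proj(ci,p))
cv2.imwrite("pics/s5c.png",crop(im,c,160,120,5)[0])
E
```

```text
t 6.13 now [0.5829 0.1343 0.2289] [ 1.7992e+02 -2.0000e-02 -4.1900e+00] F [ 0.1 -0.8 -1.6] w 0.0157 30.0
turn [ 0.0006 -0.0002  0.138 ] shift [0.3127 0.7535 0.0076]
[204.01070036 117.48783573]
[[241.1378597  107.71027399]]
```

View pics/s5c.png

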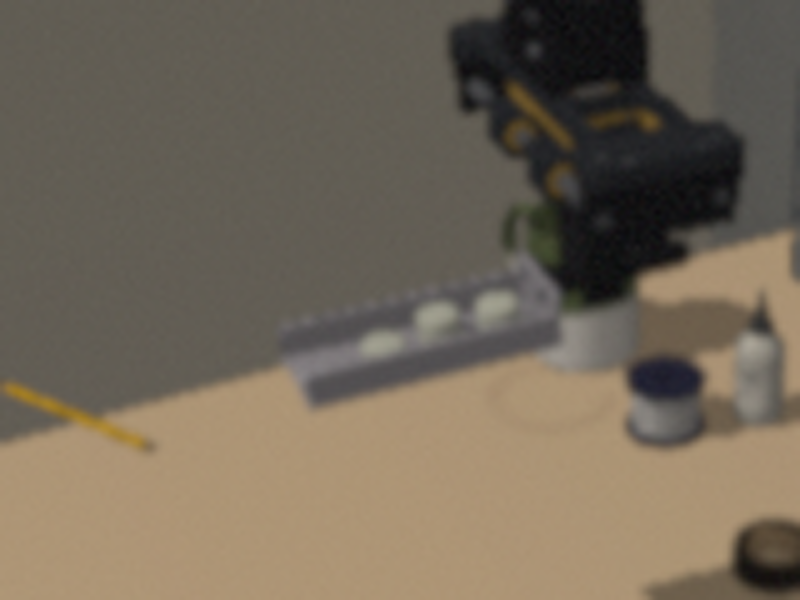

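Side view: the pan is held nearly level with all three tablets in it. The lip's lower corner is at crop (313,403). I'll check the droop numerically.

```bash
python3 - <<'E'
from h import *
s=env.read_state();ci=env.camera_info("side");p=np.array(s["ee_pos"]);Rz=R.from_euler("z",-4.2,degrees=True)
for th in (0,3,6):
    Rt=Rz*R.from_euler("y",-th,degrees=True)
    print(th,proj(ci,p+Rt.apply([[-.158,-.026,-.030],[-.028,-.026,-.03],[-.158,.026,-.01]])).round(1).tolist())
print("seen",(124+313/5,57+403/5),(124+556/5,57+340/5),(124+281/5,57+325/5))
E
```

```text
0 [[184.2, 137.5], [235.1, 125.4], [177.4, 120.1]]
3 [[185.4, 140.3], [235.7, 125.8], [178.2, 123.0]]
6 [[186.7, 142.9], [236.4, 126.1], [179.1, 125.8]]
seen (186.6, 137.6) (235.2, 125.0) (180.2, 122.0)
```

Request:
{"op": "send_rows", "data": {
  "motion": [0,0,0.01,0.015,0.035,0,1,0,0,0.025,0.045,0.11,0,1,0,0,0.042,0.085,0.205,0,1,0,0,0.06,0.13,0.31,0,1,0,0,0.08,0.172,0.415,0,1,0,0,0.1,0.215,0.52,0,1,0,0,0.118,0.255,0.615,0,1,0,0,0.13,0.285,0.69,0,1,0,0,0.138,0.305,0.735,0,1,0,0,0.138,0.312,0.752,0,1]
}}

```text
time_s: 7.02
ee_pos: [0.6602, -0.0959, 0.2283]
eef_rot: [3.141, 0.0, -0.348]
force: [-0.7, -1.0, -2.0]
gripper_width: 0.0156
grip_force: 30.0
```

```bash
python3 d.py .66 -.098 .227 180 0 -20
```

```text
t 7.02 now [ 0.6602 -0.0959  0.2283] [ 1.7998e+02  2.0000e-02 -1.9960e+01] F [-0.7 -1.  -2. ] w 0.0156 30.0
turn [0.0001 0.0002 0.0003] shift [0.0017 0.007  0.0043]
```

```bash
python3 - <<'E'
import numpy as np
def row(t,lz,t0=0,lz0=.201):
    f=lambda t:np.array([.158*np.cos(t)-.027*np.sin(t),.158*np.sin(t)+.027*np.cos(t)])
    a,b=np.radians(t),np.radians(t0);d=f(a)-f(b);w=np.array([d[0],0,d[1]+lz-lz0])
    # tool frame at t0: x=(cos b,sin b), z=(sin b,-cos b)
    return [round((a-b)/2,3),round((w[0]*np.cos(b)+w[2]*np.sin(b))/.3,3),round((w[0]*np.sin(b)-w[2]*np.cos(b))/.3,3)]
for i,t in enumerate([1,2,4,6,8,10,12,13,14,14]): print(t,row(t,.201-.081*min(1,(i+1)/9)))
for t in [16,18,20,22,24,26,28,30,32,34]: print(t,row(t,.12,14,.12))
for t in [36,38,40,42,44]: print(t,row(t,.12,34,.12))
E
```

```text
1 [np.float64(0.009), np.float64(-0.002), np.float64(0.021)]
2 [np.float64(0.017), np.float64(-0.003), np.float64(0.042)]
4 [np.float64(0.035), np.float64(-0.008), np.float64(0.053)]
6 [np.float64(0.052), np.float64(-0.012), np.float64(0.065)]
8 [np.float64(0.07), np.float64(-0.018), np.float64(0.078)]
10 [np.float64(0.087), np.float64(-0.024), np.float64(0.09)]
12 [np.float64(0.105), np.float64(-0.03), np.float64(0.102)]
13 [np.float64(0.113), np.float64(-0.034), np.float64(0.124)]
14 [np.float64(0.122), np.float64(-0.037), np.float64(0.145)]
14 [np.float64(0.122), np.float64(-0.037), np.float64(0.145)]
16 [np.float64(0.017), np.float64(-0.003), np.float64(-0.018)]
18 [np.float64(0.035), np.float64(-0.008), np.float64(-0.037)]
20 [np.float64(0.052), np.float64(-0.012), np.float64(-0.055)]
22 [np.float64(0.07), np.float64(-0.018), np.float64(-0.072)]
24 [np.float64(0.087), np.float64(-0.024), np.float64(-0.09)]
26 [np.float64(0.105), np.float64(-0.03), np.float64(-0.108)]
28 [np.float64(0.122), np.float64(-0.037), np.float64(-0.125)]
30 [np.float64(0.14), np.float64(-0.045), np.float64(-0.142)]
32 [np.float64(0.157), np.float64(-0.054), np.float64(-0.158)]
34 [np.float64(0.175), np.float64(-0.063), np.float64(-0.175)]
36 [np.float64(0.017), np.float64(-0.003), np.float64(-0.018)]
38 [np.float64(0.035), np.float64(-0.008), np.float64(-0.037)]
40 [np.float64(0.052), np.float64(-0.012), np.float64(-0.055)]
42 [np.float64(0.07), np.float64(-0.018), np.float64(-0.072)]
44 [np.float64(0.087), np.float64(-0.024), np.float64(-0.09)]
```

Request:
{"op": "send_rows", "data": {
  "motion": [0,0.009,0,-0.002,0.002,0.02,1,0,0.017,0,-0.003,0.004,0.042,1,0,0.035,0,-0.008,0.007,0.053,1,0,0.052,0,-0.012,0.007,0.065,1,0,0.07,0,-0.018,0.007,0.078,1,0,0.087,0,-0.024,0.007,0.09,1,0,0.105,0,-0.03,0.007,0.102,1,0,0.113,0,-0.034,0.007,0.124,1,0,0.122,0,-0.037,0.007,0.145,1,0,0.122,0,-0.037,0.007,0.145,1]
}}

```text
time_s: 7.85
ee_pos: [0.6472, -0.0889, 0.184]
eef_rot: [3.141, -0.242, -0.341]
force: [-0.4, -0.3, -1.9]
gripper_width: 0.0158
grip_force: 30.0
```

```bash
cat > lip.py <<'E'
from h import *
s=env.read_state();p=np.array(s["ee_pos"]);Rm=R.from_euler("xyz",s["eef_rot"])
z=Rm.as_matrix();print("lip",(p+Rm.apply([-.158,0,.027])).round(4),"tilt",np.degrees(np.arcsin(z[2,0])).round(1),"F",np.round(s["force"],1),round(s["time_s"],2))
im=env.read_camera("side");ci=env.camera_info("side")
cv2.imwrite("pics/pour%.2f.png"%s["time_s"],im)
c=proj(ci,[.53,-.04,.13])[0];cv2.imwrite("pics/pc.png",crop(im,c,140,105,5)[0])
E
python3 lip.py
```

```text
lip [ 0.5087 -0.0397  0.1199] tilt 13.9 F [-0.4 -0.3 -1.9] 7.85
```

View pics/pc.png

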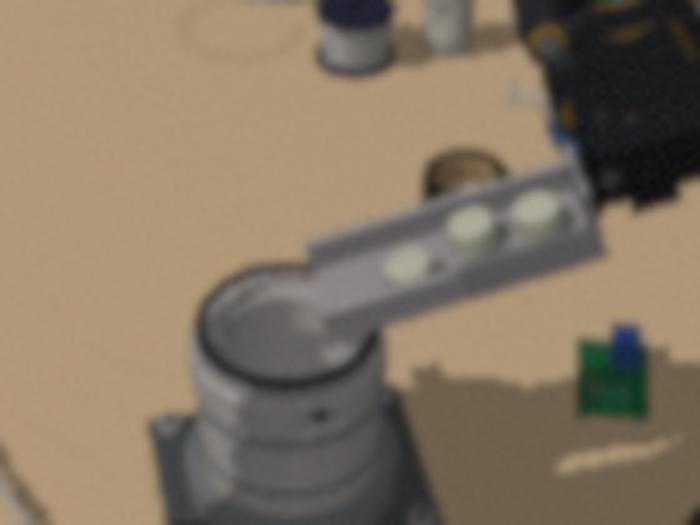

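The pan's lip is over the mouth with the tablets still in place, so I'll pour.

Request:
{"op": "send_rows", "data": {
  "motion": [0,0.017,0,-0.003,0.006,-0.018,1,0,0.035,0,-0.008,0.008,-0.037,1,0,0.052,0,-0.012,0.008,-0.055,1,0,0.07,0,-0.018,0.008,-0.072,1,0,0.087,0,-0.024,0.008,-0.09,1,0,0.105,0,-0.03,0.008,-0.108,1,0,0.122,0,-0.037,0.008,-0.125,1,0,0.14,0,-0.045,0.008,-0.142,1,0,0.157,0,-0.054,0.008,-0.158,1,0,0.175,0,-0.063,0.008,-0.175,1]
}}

```text
time_s: 8.73
ee_pos: [0.6189, -0.0823, 0.2324]
eef_rot: [-3.141, -0.595, -0.344]
force: [-0.2, 0.3, -1.0]
gripper_width: 0.0156
grip_force: 30.0
```

Request:
{"op": "send_rows", "data": {
  "motion": [0,0.017,0,-0.003,0,-0.018,1,0,0.035,0,-0.008,0,-0.037,1,0,0.052,0,-0.012,0,-0.055,1,0,0.07,0,-0.018,0,-0.072,1,0,0.087,0,-0.024,0,-0.09,1,0,0.087,0,-0.024,0,-0.09,1,0,0.087,0,-0.024,0,-0.09,1,0,0.087,0,-0.024,0,-0.09,1,0,0.087,0,-0.024,0,-0.09,1,0,0.087,0,-0.024,0,-0.09,1]
}}

```text
time_s: 9.57
ee_pos: [0.5993, -0.0766, 0.25]
eef_rot: [-3.141, -0.767, -0.346]
force: [1.1, -1.3, -1.3]
gripper_width: 0.0157
grip_force: 30.0
```

```bash
python3 lip.py
```

```text
lip [ 0.5099 -0.0444  0.1208] tilt 44.0 F [ 1.1 -1.3 -1.3] 9.57
```

View pics/pc.png

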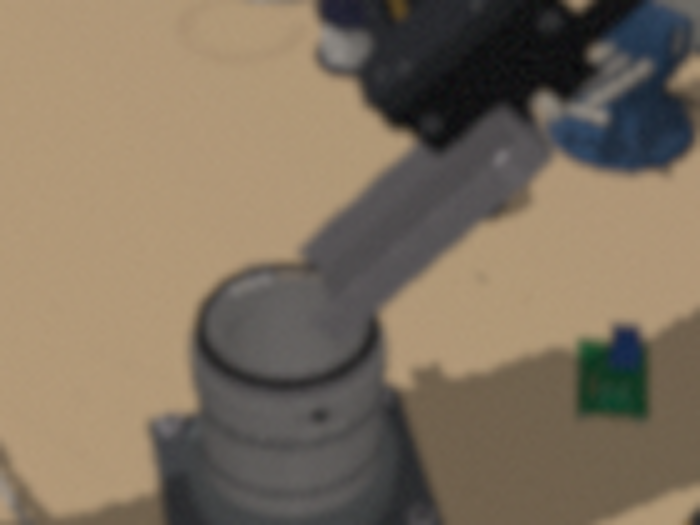

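The pan is empty, with nothing spilled in view. Next I'll level it and take it back.

```bash
python3 d.py .64 .0 .25 180 0 -14; python3 d.py .62 -.08 .27 180 -20 -20
```

```text
t 9.62 now [ 0.5992 -0.0766  0.2498] [-179.95  -43.96  -19.82] F [ 0.1 -0.6 -1.4] w 0.0159 30.0
turn [ 0.0191 -0.3833 -0.0481] shift [ 0.0301 -0.2864  0.0286]
t 9.62 now [ 0.5992 -0.0766  0.2498] [-179.95  -43.96  -19.82] F [ 0.1 -0.6 -1.4] w 0.0159 30.0
turn [-0.0013 -0.2091  0.0015] shift [ 0.0964 -0.013  -0.0004]
```

Request:
{"op": "send_rows", "data": {
  "motion": [0,-0.05,0,0.024,-0.003,0,1,0,-0.1,0,0.048,-0.006,0,1,0,-0.155,0,0.072,-0.01,0,1,0,-0.209,0,0.096,-0.013,0,1,0.005,-0.265,-0.012,0.08,-0.08,0.007,1,0.01,-0.31,-0.024,0.063,-0.15,0.014,1,0.015,-0.35,-0.036,0.047,-0.22,0.021,1,0.019,-0.383,-0.048,0.03,-0.286,0.028,1,0.019,-0.383,-0.048,0.03,-0.286,0.028,1,0.019,-0.383,-0.048,0.03,-0.286,0.028,1]
}}

```text
time_s: 10.45
ee_pos: [0.6402, 0.0009, 0.2483]
eef_rot: [-3.141, 0.001, -0.243]
force: [0.1, -0.1, -1.4]
gripper_width: 0.0157
grip_force: 30.0
```

```bash
python3 d.py .531 .287 .1 180 0 -3.9
```

```text
t 10.45 now [0.6402 0.0009 0.2483] [-1.7997e+02  6.0000e-02 -1.3920e+01] F [ 0.1 -0.1 -1.4] w 0.0157 30.0
turn [-0.0003  0.0005 -0.0875] shift [-0.5822 -0.8379  0.4955]
```

Request:
{"op": "send_rows", "data": {
  "motion": [0,0,-0.01,-0.06,-0.08,0.03,1,0,0,-0.02,-0.12,-0.17,0.06,1,0,0,-0.03,-0.19,-0.27,0.12,1,0,0,-0.04,-0.26,-0.37,0.18,1,0,0,-0.05,-0.33,-0.475,0.25,1,0,0,-0.06,-0.4,-0.58,0.32,1,0,0,-0.07,-0.47,-0.68,0.39,1,0,0,-0.0875,-0.53,-0.77,0.45,1,0,0,-0.0875,-0.582,-0.838,0.495,1,0,0,-0.0875,-0.582,-0.838,0.495,1]
}}

```text
time_s: 11.28
ee_pos: [0.5265, 0.2905, 0.0993]
eef_rot: [-3.141, 0.001, -0.063]
force: [-0.6, -0.1, -2.2]
gripper_width: 0.0157
grip_force: 30.0
```

```bash
python3 d.py .531 .287 .032 180 0 -3.9
```

```text
t 11.28 now [0.5265 0.2905 0.0993] [-1.7998e+02  8.0000e-02 -3.5900e+00] F [-0.6 -0.1 -2.2] w 0.0157 30.0
turn [-0.0002  0.0007  0.0027] shift [0.016  0.0108 0.2243]
```

Request:
{"op": "send_rows", "data": {
  "motion": [0,0,0,0.008,0.005,0.05,1,0,0,0,0.015,0.01,0.1,1,0,0,0,0.015,0.01,0.15,1,0,0,0,0.015,0.01,0.18,1,0,0,0,0.015,0.01,0.195,1,0,0,0,0.015,0.01,0.205,1,0,0,0,0.015,0.01,0.213,1,0,0,0,0.015,0.01,0.22,1,0,0,0,0.015,0.01,0.226,1,0,0,0,0.015,0.01,0.228,1]
}}

```text
time_s: 12.12
ee_pos: [0.5356, 0.2827, 0.0329]
eef_rot: [3.141, -0.002, -0.069]
force: [-0.3, 0.5, -1.8]
gripper_width: 0.0156
grip_force: 30.0
```

```bash
python3 d.py .531 .287 .0305 180 0 -3.9
```

```text
t 12.12 now [0.5356 0.2827 0.0329] [ 1.7996e+02 -9.0000e-02 -3.9800e+00] F [-0.3  0.5 -1.8] w 0.0156 30.0
turn [ 0.0003 -0.0008 -0.0007] shift [-0.0162 -0.0132  0.0081]
```

Request:
{"op": "send_rows", "data": {
  "motion": [0,0,0,0,0,0.005,1,0,0,0,0,0,0.01,1,0,0,0,0,0,0.01,1,0,0,0,0,0,0.01,-0.6,0,0,0,0,0,0.01,-1,0,0,0,0,0,0.01,-1,0,0,0,0,0,0.01,-1,0,0,0,0,0,0.01,-1,0,0,0,0,0,0.01,-1,0,0,0,0,0,0.01,-1]
}}

```text
time_s: 12.95
ee_pos: [0.5354, 0.2825, 0.0298]
eef_rot: [3.141, -0.001, -0.069]
force: [-0.2, 0.3, -0.5]
gripper_width: 0.0545
grip_force: 0.0
```

```bash
python3 d.py .50 .22 .25 180 0 -9.9
```

```text
t 12.95 now [0.5354 0.2825 0.0298] [ 1.7994e+02 -6.0000e-02 -3.9800e+00] F [-0.2  0.3 -0.5] w 0.0545 0.0
turn [ 0.0005 -0.0006  0.0517] shift [-0.1024  0.2169 -0.7339]
```

Request:
{"op": "send_rows", "data": {
  "motion": [0,0,0,0,0,-0.1,-1,0,0,0,0,0,-0.23,-1,0,0,0,0,0,-0.36,-1,0,0,0,0,0,-0.49,-1,0,0,0.01,0,0.03,-0.61,-1,0,0,0.02,-0.03,0.13,-0.69,-1,0,0,0.03,-0.06,0.26,-0.7,-1,0,0,0.04,-0.09,0.38,-0.7,-1,0,0,0.05,-0.12,0.5,-0.7,-1,0,0,0.05,-0.14,0.61,-0.7,-1]
}}

```text
time_s: 13.78
ee_pos: [0.4795, 0.1013, 0.2402]
eef_rot: [3.14, -0.002, -0.171]
force: [1.0, -0.5, -0.9]
gripper_width: 0.087
grip_force: 0.0
```

```bash
python3 d.py .415 -.025 .24 180 0 -9.9
```

```text
t 13.78 now [0.4795 0.1013 0.2402] [ 1.7993e+02 -1.1000e-01 -9.8100e+00] F [ 1.  -0.5 -0.9] w 0.087 0.0
turn [ 0.0006 -0.001   0.0008] shift [-0.1402  0.4514  0.0009]
```

Request:
{"op": "send_rows", "data": {
  "motion": [0,0,0,-0.14,0.451,0,-1,0,0,0,-0.14,0.451,0,-1,0,0,0,-0.14,0.451,0,-1,0,0,0,-0.14,0.451,0,-1,0,0,0,-0.14,0.451,0,-1,0,0,0,-0.14,0.451,0,-1,0,0,0,-0.14,0.451,0,-1,0,0,0,-0.14,0.451,0,-1,0,0,0,-0.14,0.451,0,-1,0,0,0,-0.14,0.451,0,-1]
}}

```text
time_s: 14.62
ee_pos: [0.4166, -0.0223, 0.2399]
eef_rot: [3.141, -0.001, -0.168]
force: [0.1, -0.1, -0.6]
gripper_width: 0.0872
grip_force: 0.0
```

```bash
python3 snap.py w5; python3 - <<'E'
from m import *
im,ci=L("w5")
si=env.read_camera("side");sc=env.camera_info("side")
c=proj(ci,[.4946,-.0376,.1])[0];A,o=crop(im,c,133,100,4)
t=proj(sc,[.48,.28,.0])[0];B=crop(si,t,66,50,4)[0]
print(o,c)
C=crop(im,(256,100),266,200,1)[0]
H=np.zeros((600,800,3),np.uint8);H[:400,:532]=A[:400,:532];H[:200,536:800]=B[:200,:264];H[200:400,534:800]=C
sd=crop(si,(250,200),400,200,1)[0];H[400:600,:400]=sd
cv2.imwrite("pics/last.png",H)
# ears
for z in (.092,):
    e0=proj(ci,[[.5054,.0151,z],[.4838,-.0902,z]]);e=[eyes(im,q,5) for q in e0];P=cast(ci,e,z)
    print(e0.round(1),np.round(e,1),P.mean(0).round(4),ang(P[0]-P[1])-95,np.linalg.norm(P[0]-P[1]))
# tablet pixels: cream (low-ish sat, yellow-green) 
for n in ("w3","w5"):
    I,cc=L(n);h=cv2.cvtColor(I,cv2.COLOR_BGR2HSV)
    if n=="w3": print("tablet hsv",h[45+325//4,185+(208)//4],h[45+410//4,185+167//4],"pan",h[45+450//4,185+(230)//4])
    else: print("inside hsv",[h[int(c[1])+dy,int(c[0])+dx].tolist() for dy in(-12,0,12) for dx in(-12,0,12)])
E
```

```text
w5 14.62 [ 0.4166 -0.0223  0.2399] [ 3.141e+00 -9.000e-04 -1.678e-01] [ 0.494 -0.036  0.384] 0.08717495021012449
(193, 60) [260.11070351 110.02843563]
[[206.1 108.2]
 [313.7 112.3]] [[206.1 108.1]
 [313.5 112. ]] [ 0.4948 -0.0375  0.092 ] -16.549999999999997 0.10733091007404855
tablet hsv [ 28  25 186] [ 30  25 185] pan [168   8 153]
inside hsv [[15, 8, 134], [20, 6, 135], [23, 8, 135], [8, 15, 136], [10, 6, 136], [6, 10, 134], [27, 21, 131], [18, 10, 134], [174, 10, 134]]
```

View pics/last.png

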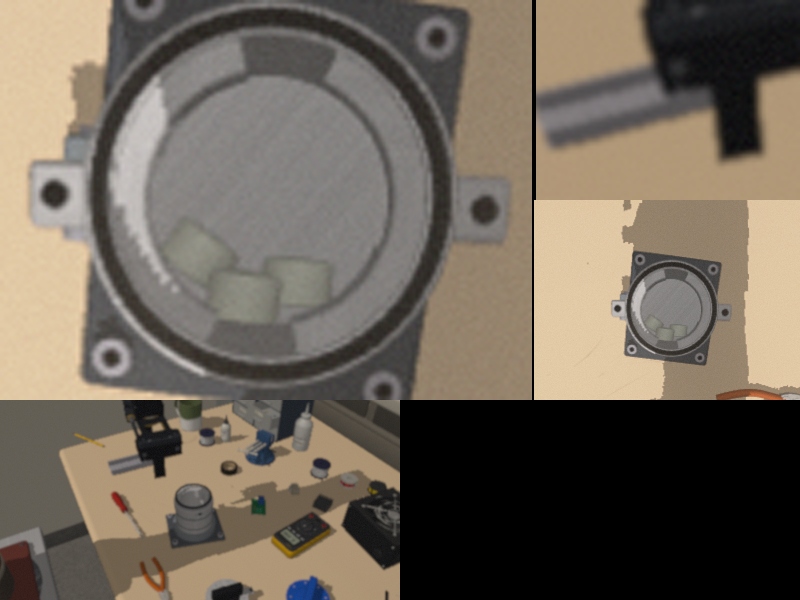

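All three tablets lie on the canister's floor, the mouth is clear, and the gaps show as dark patches at crop (288,55) and (255,335), which agrees with the ear-based axis of −16.6°. Now the cap.

```bash
python3 d.py .396 -.247 .18 180 0 -9.9; python3 -c "
from cell import env;import numpy as np;print(np.round(env.read_state()['joint_pos'],3))"
```

```text
t 14.72 now [ 0.4165 -0.0226  0.2399] [ 1.7996e+02 -5.0000e-02 -9.6500e+00] F [ 0.3  0.  -0.2] w 0.0871 0.0
turn [ 0.0003 -0.0004  0.0022] shift [0.0577 0.7486 0.2001]
[ 0.513 -0.134 -0.509  1.967 -0.067  1.292 -1.714]
```

Request:
{"op": "send_rows", "data": {
  "motion": [0,0,-0.062,0.041,0.076,0,-1,0,0,-0.124,0.082,0.151,0,-1,0,0,-0.186,0.123,0.227,0,-1,0,0,-0.248,0.164,0.303,0,-1,0,0,-0.31,0.206,0.379,0,-1,0,0,-0.372,0.247,0.454,0,-1,0,0,-0.434,0.288,0.53,0,-1,0,0,-0.496,0.329,0.606,0,-1,0,0,-0.558,0.37,0.681,0,-1,0,0,-0.62,0.411,0.757,0,-1]
}}

```text
time_s: 15.55
ee_pos: [0.5001, -0.2688, 0.2401]
eef_rot: [3.14, 0.0, 1.077]
force: [1.2, 0.9, -0.3]
gripper_width: 0.0868
grip_force: 0.0
```

Request:
{"op": "send_rows", "data": {
  "motion": [0,0,-0.062,0,0,0,-1,0,0,-0.124,0,0,0,-1,0,0,-0.186,0,0,0,-1,0,0,-0.248,0,0,0,-1,0,0,-0.31,0,0,0,-1,0,0,-0.372,0,0,0,-1,0,0,-0.434,0,0,0,-1,0,0,-0.496,0,0,0,-1,0,0,-0.558,0,0,0,-1,0,0,-0.62,0,0,0,-1]
}}

```text
time_s: 16.38
ee_pos: [0.4998, -0.2676, 0.2401]
eef_rot: [3.141, 0.001, 2.317]
force: [-0.1, -0.8, -0.0]
gripper_width: 0.0868
grip_force: 0.0
```

```bash
python3 d.py .50 -.267 .18 180 0 170.1; python3 -c "
from cell import env;import numpy as np;print(np.round(env.read_state()['joint_pos'],3))"
```

```text
t 16.38 now [ 0.4998 -0.2676  0.2401] [1.7999e+02 6.0000e-02 1.3275e+02] F [-0.1 -0.8 -0. ] w 0.0868 0.0
turn [-1.000e-04  5.000e-04 -3.259e-01] shift [0.0012 0.002  0.2002]
[ 0.773  0.193 -0.41   1.656  0.08   1.308  1.095]
```

Request:
{"op": "send_rows", "data": {
  "motion": [0,0,-0.06,0,0,0.04,-1,0,0,-0.12,0,0,0.08,-1,0,0,-0.18,0,0,0.12,-1,0,0,-0.24,0,0,0.16,-1,0,0,-0.29,0,0,0.2,-1,0,0,-0.326,0,0,0.2,-1,0,0,-0.326,0,0,0.2,-1,0,0,-0.326,0,0,0.2,-1,0,0,-0.326,0,0,0.2,-1,0,0,-0.326,0,0,0.2,-1]
}}

```text
time_s: 17.22
ee_pos: [0.5, -0.2679, 0.1807]
eef_rot: [-3.141, 0.002, 2.961]
force: [0.7, 0.9, -0.2]
gripper_width: 0.0871
grip_force: 0.0
```

```bash
python3 snap.py w6; python3 - <<'E'
from m import *
from scipy.optimize import least_squares
im,ci=L("w6");hsv=cv2.cvtColor(im,cv2.COLOR_BGR2HSV)
c0=proj(ci,[.4556,-.2573,.026])[0];print("pix",c0)
Y,X=np.mgrid[:384,:512]
near=np.hypot(X-c0[0],Y-c0[1])<62
m=((hsv[...,1]<60)&(hsv[...,2]>60)&near).astype(np.uint8)
c=max(cv2.findContours(m,0,1)[0],key=cv2.contourArea).reshape(-1,2);Pw=cast(ci,c,.0255)
f=least_squares(lambda v:np.hypot(Pw[:,0]-v[0],Pw[:,1]-v[1])-v[2],[.4556,-.2573,.0435],loss="soft_l1",f_scale=.0005)
d=Pw[:,:2]-f.x[:2];r=np.hypot(*d.T);a=np.degrees(np.arctan2(d[:,1],d[:,0]));E=(r>.049)&(r<.062)
for S in (np.cos(np.radians(a+10))>0,np.cos(np.radians(a+10))<0):
    k=E&S;print("ear",k.sum(),np.degrees(np.angle(np.exp(1j*np.radians(a[k])).mean())) if k.any() else None, a[k].min(),a[k].max(),r[k].max())
print("centre",f.x.round(4))
e0=[proj(ci,[f.x[0]+s*.052*np.cos(np.radians(-9.9)),f.x[1]+s*.052*np.sin(np.radians(-9.9)),.026])[0] for s in(1,-1)]
e=[eyes(im,q,5) for q in e0];P=cast(ci,e,.026);print("eyes",np.round(e0,1).tolist(),np.round(e,1).tolist(),P.mean(0).round(4),ang(P[0]-P[1]),np.linalg.norm(P[0]-P[1]).round(4))
E
```

```text
w6 17.22 [ 0.5    -0.2679  0.1807] [-3.1405e+00  1.9000e-03  2.9607e+00] [ 0.422 -0.254  0.324] 0.08712583719818551
pix [261.76443359 143.08746874]
ear 26 -10.042763876468719 -18.567980062605756 -0.8585943786536617 0.05676714024255868
ear 30 170.1033762658275 161.32950591773667 178.91776059619454 0.0569164786983287
centre [ 0.4552 -0.2573  0.0434]
eyes [[261.9, 190.4], [261.5, 90.7]] [[261.9, 190.8], [261.6, 90.3]] [ 0.4553 -0.2572  0.026 ] -9.92 0.1049
```

```bash
python3 d.py .4553 -.2573 .049 180 0 170.05
```

```text
t 17.27 now [ 0.5    -0.2679  0.1807] [-1.7994e+02  1.1000e-01  1.6966e+02] F [-0.5 -0.3  0.1] w 0.0874 0.0
turn [-0.0005  0.001  -0.0034] shift [0.1536 0.0085 0.4388]
```

Request:
{"op": "send_rows", "data": {
  "motion": [0,0,-0.003,0.07,0.004,0.06,-1,0,0,-0.003,0.13,0.008,0.14,-1,0,0,-0.003,0.153,0.009,0.22,-1,0,0,-0.003,0.153,0.009,0.29,-1,0,0,-0.003,0.153,0.009,0.35,-1,0,0,-0.003,0.153,0.009,0.39,-1,0,0,-0.003,0.153,0.009,0.42,-1,0,0,-0.003,0.153,0.009,0.438,-1,0,0,-0.003,0.153,0.009,0.438,-1,0,0,-0.003,0.153,0.009,0.438,-1]
}}

```text
time_s: 18.1
ee_pos: [0.4556, -0.2573, 0.0494]
eef_rot: [-3.141, 0.002, 2.968]
force: [0.0, -0.2, 0.1]
gripper_width: 0.0873
grip_force: 0.0
```

```bash
python3 d.py .4553 -.2573 .049 180 0 170.05
```

```text
t 18.1 now [ 0.4556 -0.2573  0.0494] [-1.7995e+02  1.0000e-01  1.7008e+02] F [ 0.  -0.2  0.1] w 0.0873 0.0
turn [-0.0005  0.0009  0.0003] shift [ 0.0009 -0.0002  0.0012]
```

Request:
{"op": "send_rows", "data": {
  "motion": [0,0,0,0,0,0,1,0,0,0,0,0,0,1,0,0,0,0,0,0,1,0,0,0,0,0,0,1,0,0,0,0,0,0,1,0,0,0,0,0,0,1,0,0,0,0,0,0,1,0,0,0,0,0,0,1,0,0,0,0,0,0,1,0,0,0,0,0,0,1]
}}

```text
time_s: 18.93
ee_pos: [0.4551, -0.2572, 0.0488]
eef_rot: [-3.141, 0.001, 2.968]
force: [0.1, 0.5, 0.1]
gripper_width: 0.0287
grip_force: 0.0
```

Request:
{"op": "send_rows", "data": {
  "motion": [0,0,0,0,0,0,1,0,0,0,0,0,0,1,0,0,0,0,0,0,1,0,0,0,0,0,0,1,0,0,0,0,0,0,1,0,0,0,0,0,-0.02,1,0,0,0,0,0,-0.1,1,0,0,0,0,0,-0.2,1,0,0,0,0,0,-0.3,1,0,0,0,0,0,-0.4,1]
}}

```text
time_s: 19.77
ee_pos: [0.4546, -0.2567, 0.1704]
eef_rot: [-3.141, 0.001, 2.969]
force: [1.2, -0.2, -2.5]
gripper_width: 0.0158
grip_force: 30.0
```

```bash
python3 d.py .4947 -.0376 .20 180 0 163.45; python3 -c "
from cell import env;import numpy as np;print(np.round(env.read_state()['joint_pos'],3))"
```

```text
t 19.77 now [ 0.4546 -0.2567  0.1704] [-1.7997e+02  4.0000e-02  1.7010e+02] F [ 1.2 -0.2 -2.5] w 0.0158 30.0
turn [-0.0002  0.0004  0.058 ] shift [-0.0061  0.7424 -0.099 ]
[ 0.87   0.159 -0.48   1.846  0.08   1.155  1.76 ]
```

Request:
{"op": "send_rows", "data": {
  "motion": [0,0,0.005,0,0.05,-0.06,1,0,0,0.012,0,0.13,-0.099,1,0,0,0.02,-0.001,0.22,-0.099,1,0,0,0.028,-0.002,0.32,-0.099,1,0,0,0.036,-0.003,0.42,-0.099,1,0,0,0.044,-0.004,0.52,-0.099,1,0,0,0.052,-0.005,0.61,-0.099,1,0,0,0.058,-0.006,0.69,-0.099,1,0,0,0.058,-0.006,0.742,-0.099,1,0,0,0.058,-0.006,0.742,-0.099,1]
}}

```text
time_s: 20.6
ee_pos: [0.4953, -0.0338, 0.1989]
eef_rot: [3.141, 0.002, 2.858]
force: [-0.3, 0.5, -2.4]
gripper_width: 0.016
grip_force: 30.0
```

```bash
python3 d.py .4947 -.0376 .153 180 0 163.45
```

```text
t 20.6 now [ 0.4953 -0.0338  0.1989] [1.7997e+02 9.0000e-02 1.6374e+02] F [-0.3  0.5 -2.4] w 0.016 30.0
turn [0.0003 0.0008 0.0025] shift [-0.0014 -0.0127  0.153 ]
```

Request:
{"op": "send_rows", "data": {
  "motion": [0,0,0,0,0,0.03,1,0,0,0,0,0,0.06,1,0,0,0,0,0,0.09,1,0,0,0,0,0,0.105,1,0,0,0,0,0,0.105,1,0,0,0,0,0,0.105,1,0,0,0,0,0,0.105,1,0,0,0,0,0,0.105,1,0,0,0,0,0,0.105,1,0,0,0,0,0,0.105,1]
}}

```text
time_s: 21.43
ee_pos: [0.4953, -0.0381, 0.1672]
eef_rot: [-3.141, 0.002, 2.852]
force: [-1.4, 0.3, -2.1]
gripper_width: 0.0157
grip_force: 30.0
```

```bash
python3 d.py .4947 -.0376 .153 180 0 163.45; sleep .2;  python3 - <<'E'
from m import *
s=env.read_state();env.read_camera("side");t=env.read_state();print(np.round(t["ee_pos"],4),np.degrees(t["eef_rot"]).round(2))
# check cap ears vs canister from wrist view
E
python3 snap.py w7
```

```text
t 21.43 now [ 0.4953 -0.0381  0.1672] [-1.7996e+02  1.1000e-01  1.6343e+02] F [-1.4  0.3 -2.1] w 0.0157 30.0
turn [-0.0003  0.001  -0.0001] shift [0.0025 0.0011 0.0473]
[ 0.4952 -0.0381  0.1671] [-1.7996e+02  1.0000e-01  1.6343e+02]
w7 21.48 [ 0.4952 -0.0381  0.1671] [-3.1409e+00  1.7000e-03  2.8525e+00] [ 0.42  -0.016  0.311] 0.015474678466317617
```

Request:
{"op": "send_rows", "data": {
  "motion": [0,0,0,0.0025,0.0011,0.02,1,0,0,0,0.0025,0.0011,0.035,1,0,0,0,0.0025,0.0011,0.045,1,0,0,0,0.0025,0.0011,0.053,1,0,0,0,0.0025,0.0011,0.06,1,0,0,0,0.0025,0.0011,0.067,1,0,0,0,0.0025,0.0011,0.074,1,0,0,0,0.0025,0.0011,0.081,1,0,0,0,0.0025,0.0011,0.087,1,0,0,0,0.0025,0.0011,0.087,1]
}}

```text
time_s: 22.37
ee_pos: [0.4943, -0.0376, 0.1404]
eef_rot: [-3.141, 0.001, 2.852]
force: [0.2, 0.8, -1.8]
gripper_width: 0.0159
grip_force: 30.0
```

```bash
python3 d.py .4947 -.0376 .128 180 0 163.45
```

```text
t 22.37 now [ 0.4943 -0.0376  0.1404] [-1.7996e+02  5.0000e-02  1.6344e+02] F [ 0.2  0.8 -1.8] w 0.0159 30.0
turn [-0.0004  0.0004 -0.0001] shift [-0.0012  0.0003  0.0414]
```

Request:
{"op": "send_rows", "data": {
  "motion": [0,0,0,0,0,0.006,1,0,0,0,0,0,0.012,1,0,0,0,0,0,0.018,1,0,0,0,0,0,0.024,1,0,0,0,0,0,0.03,1,0,0,0,0,0,0.035,1,0,0,0,0,0,0.039,1,0,0,0,0,0,0.041,1,0,0,0,0,0,0.041,1,0,0,0,0,0,0.041,1]
}}

```text
time_s: 23.2
ee_pos: [0.4948, -0.0376, 0.129]
eef_rot: [-3.141, 0.002, 2.853]
force: [-2.5, 0.6, 7.8]
gripper_width: 0.0163
grip_force: 30.0
```

```bash
python3 d.py .4947 -.0376 .128 180 0 163.45
```

```text
t 23.2 now [ 0.4948 -0.0376  0.129 ] [-1.7995e+02  1.1000e-01  1.6344e+02] F [-2.5  0.6  7.8] w 0.0163 30.0
turn [-0.0004  0.001  -0.0001] shift [ 0.0003 -0.0002  0.0034]
```

Request:
{"op": "send_rows", "data": {
  "motion": [0,0,0,0,0,0.002,1,0,0,0,0,0,0.004,1,0,0,0,0,0,0.005,1,0,0,0,0,0,0.005,1,0,0,0,0,0,0.005,1,0,0,0,0,0,0.005,1,0,0,0,0,0,0.005,1,0,0,0,0,0,0.005,1,0,0,0,0,0,0.005,1,0,0,0,0,0,0.005,1]
}}

```text
time_s: 24.03
ee_pos: [0.4948, -0.0375, 0.1287]
eef_rot: [-3.14, 0.002, 2.853]
force: [-9.4, -0.0, 23.2]
gripper_width: 0.0157
grip_force: 30.0
```

```bash
python3 d.py .4947 -.0376 .128 180 0 78.4; python3 -c "
from cell import env;import numpy as np;print(np.round(env.read_state()['joint_pos'],3))"
```

```text
t 24.03 now [ 0.4948 -0.0375  0.1287] [-1.7991e+02  1.2000e-01  1.6344e+02] F [-9.4 -0.  23.2] w 0.0157 30.0
turn [2.000e-04 1.400e-03 7.421e-01] shift [ 0.0003 -0.0003  0.0024]
[ 0.599  0.171 -0.662  1.943  0.122  1.065  1.167]
```

Request:
{"op": "send_rows", "data": {
  "motion": [0,0,0,0,0,-0.003,1,0,0,0.03,0,0,-0.003,1,0,0,0.07,0,0,-0.003,1,0,0,0.11,0,0,-0.003,1,0,0,0.15,0,0,-0.003,1,0,0,0.19,0,0,-0.003,1,0,0,0.23,0,0,-0.003,1,0,0,0.27,0,0,-0.003,1,0,0,0.31,0,0,-0.003,1,0,0,0.35,0,0,-0.003,1]
}}

```text
time_s: 24.87
ee_pos: [0.4957, -0.0377, 0.1289]
eef_rot: [3.139, 0.003, 2.149]
force: [-0.1, -0.2, 8.3]
gripper_width: 0.0155
grip_force: 30.0
```

```bash
python3 d.py .4947 -.0376 .128 180 0 78.4;python3 -c "
from cell import env;import numpy as np;print(np.round(env.read_state()['moment'],2))"
```

```text
t 24.87 now [ 0.4957 -0.0377  0.1289] [179.87   0.19 123.12] F [-0.1 -0.2  8.3] w 0.0155 30.0
turn [0.0017 0.0011 0.3902] shift [ 0.002  -0.0027  0.003 ]
[-0.16  0.13  0.18]
```

Request:
{"op": "send_rows", "data": {
  "motion": [0,0,0.04,0,0,0,1,0,0,0.08,0,0,0,1,0,0,0.12,0,0,0,1,0,0,0.16,0,0,0,1,0,0,0.2,0,0,0,1,0,0,0.24,0,0,0,1,0,0,0.28,0,0,0,1,0,0,0.32,0,0,0,1,0,0,0.36,0,0,0,1,0,0,0.39,0,0,0,1]
}}

```text
time_s: 25.7
ee_pos: [0.4956, -0.0378, 0.1289]
eef_rot: [3.138, 0.001, 1.368]
force: [0.3, -1.6, 7.9]
gripper_width: 0.0159
grip_force: 30.0
```

```bash
python3 d.py .4947 -.0376 .1338 180 0 78.4;python3 -c "
from cell import env;import numpy as np;print(np.round(env.read_state()['moment'],2))"
```

```text
t 25.7 now [ 0.4956 -0.0378  0.1289] [1.7979e+02 5.0000e-02 7.8390e+01] F [ 0.3 -1.6  7.9] w 0.0159 30.0
turn [ 0.0018  0.0004 -0.    ] shift [ 0.     -0.003  -0.0164]
[-0.18  0.32  0.15]
```

Request:
{"op": "send_rows", "data": {
  "motion": [0,0,0,0,0,-0.002,1,0,0,0,0,0,-0.004,1,0,0,0,0,0,-0.006,1,0,0,0,0,0,-0.008,1,0,0,0,0,0,-0.01,1,0,0,0,0,0,-0.012,1,0,0,0,0,0,-0.014,1,0,0,0,0,0,-0.016,1,0,0,0,0,0,-0.0165,1,0,0,0,0,0,-0.0165,1]
}}

```text
time_s: 26.53
ee_pos: [0.4956, -0.0377, 0.1336]
eef_rot: [3.138, 0.001, 1.372]
force: [1.1, -0.8, 5.3]
gripper_width: 0.0155
grip_force: 30.0
```

```bash
python3 d.py .4947 -.0376 .1338 180 0 78.4;python3 -c "
from cell import env;import numpy as np;print(np.round(env.read_state()['moment'],2))"
```

```text
t 26.53 now [ 0.4956 -0.0377  0.1336] [1.798e+02 3.000e-02 7.863e+01] F [ 1.1 -0.8  5.3] w 0.0155 30.0
turn [0.0018 0.0003 0.002 ] shift [-0.0003 -0.0029 -0.0006]
[-0.04 -0.02 -0.07]
```

Request:
{"op": "send_rows", "data": {
  "motion": [0,0,0,0,0,-0.001,1,0,0,0,0,0,-0.002,1,0,0,0,0,0,-0.003,1,0,0,0,0,0,-0.003,1,0,0,0,0,0,-0.003,1,0,0,0,0,0,-0.003,1,0,0,0,0,0,-0.003,1,0,0,0,0,0,-0.003,1,0,0,0,0,0,-0.003,1,0,0,0,0,0,-0.003,1]
}}

```text
time_s: 27.37
ee_pos: [0.4955, -0.0377, 0.1338]
eef_rot: [3.138, 0.0, 1.372]
force: [4.7, -0.3, -1.5]
gripper_width: 0.016
grip_force: 30.0
```

```bash
python3 d.py .4947 -.0376 .1338 180 0 78.4
```

```text
t 27.37 now [ 0.4955 -0.0377  0.1338] [1.7981e+02 2.0000e-02 7.8630e+01] F [ 4.7 -0.3 -1.5] w 0.016 30.0
turn [0.0016 0.0001 0.002 ] shift [-0.0003 -0.0025  0.0001]
```

The cap has stopped against the notch roof: the force went from +5.3 N to −1.5 N over 0.2 mm of lift, at 85° of turn and the expected height. I'm still gripping the handle, so I'll hand in.

```bash
python3 -c "
from cell import env;print(env.close_job())"
```

```text
the job is handed in; nothing more can be done
None
```

The job is handed in: all three tablets are in the canister, the empty pan is back on the worktop, and the cap is turned 85° clockwise into its notches, with the gripper still holding its handle.

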